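# Bring a pair of gauge bars to the focus mark

### The job

Pick up the brass bar and the steel bar together in one grasp and lay them, still side by side, centred on the blue supports of the inspection stage's carriage, lengthways as the carriage travels. Let go, then crank the handwheel (the one with the red handle) until the carriage's red pointer stands exactly level with the black line of the orange clip on the scale. Leave the bars on the carriage and everything else on the bench where it is.

Things in the scene. Friction and masses are not known exactly. Their poses are not given: they have to be found in the camera images.
- brass_bar_center (a point): centre of a loose brass-coloured bar, 110 mm long (its y axis), 16 mm wide (x), 18 mm high (z), about 0.27 kg (varies). Starts on the wooden rest beside the steel bar, parallel to it, about 4 mm between them; the two ends may be some mm out of line
- steel_bar_center (a point): centre of the loose steel bar, same size and axes as the brass bar, about 0.25 kg (varies)
- rest_top (a point): dark wooden rest, fixed: middle between its two cross supports, level with their tops, on which the bars lie (36 mm above the bench). Foot 100 (x) x 110 mm (y), 12 mm high. Supports are 16 mm thick, 70 mm apart centre to centre along y (54 mm free between), with 8 mm high lips at their ends, 66 mm clear in x. y axis along the bars
- stage: inspection stage, fixed; origin at bench level. Grey base 155 mm (x, -50 to +105) by 500 mm (y, -245 to +255), 30 mm high. The carriage travels along +y towards a black scope (60 mm across, axis 95 mm above the bench, from y = +147 to +251). The handwheel stands at y = -190 on a green gearbox. White scale on the base along the +x side
- carriage (a joint): position of the carriage along the stage's +y (m): 0 with the handwheel wound fully back, 0.080 at the far end. At 0 the carriage's middle lies at stage y = -30 mm. It moves only by the screw: 20 mm per turn of the handwheel; it does not yield when pushed
- handwheel (a joint): angle of the handwheel (rad), 0 to 25.1 (four turns), growing as it turns clockwise seen from above, which moves the carriage towards the scope (+y), 20 mm per turn. Stays where it is left; some 3 to 4 N at the crank handle turn it. No backlash
- wheel_axis (a point): point on the vertical axis of the dark steel handwheel at its upper face, 100 mm above the bench. Wheel 104 mm across, 12 mm thick; hub 4 mm higher
- crank_grip (a point): middle of the red crank handle, an upright spindle 52 mm high and 18 to 20 mm across on the handwheel, 40 mm from its axis. This point is 131 mm above the bench, 31 mm above the wheel's face; the handle's top is 153 mm above the bench. The handle spins freely on its own pin, so a grasp may keep its direction while it goes round
- cradle (a point): on the carriage: middle between its two blue cross supports, level with their tops (63 mm above the bench; deck, 90 (x) x 130 mm (y), 18 mm below). Supports are 16 mm thick, 70 mm apart centre to centre along y (54 mm free between), with 8 mm high lips at their ends, 66 mm clear in x. y axis = travel. A bar laid here has its centre 9 mm above this point
- pointer (a point): tip of the red pointer, 3 mm wide, on the +x side of the carriage; moves with it. It is level with the carriage's middle in y
- focus_mark (a point): the black line on the orange clip (30 x 14 mm, 11 mm high) fixed on the scale, at the end of the line nearest the pointer; the line is 2.5 mm wide and runs along x. The pointer is at the mark when both have the same y in the stage's (or this point's) frame
- loupe: bystander, not to be disturbed: black eyeglass loupe standing on the bench, 38 mm across, 36 mm high; origin at its underside
- blower: bystander, not to be disturbed: orange air blower bulb standing upright, 66 mm across, 100 mm high; origin at its underside
- screwdriver: bystander, not to be disturbed: screwdriver lying on the bench, 150 mm long; origin at its underside
Things that resemble listed ones, but are neither listed nor needed, are in the scene too. Of the things shaped like the part that bears steel_bar_center, the bare steel one is meant. Of the things shaped like the part that bears brass_bar_center, the brass one is meant.

How it is judged:
By the outcome, as a careful person would: the job done as asked, in the order asked, and still so for the second after the job is handed in, with the robot touching nothing.
It also fails if it takes over 72 s, if anything falls off the work surface, if the arm or the gripper's body presses on something with over 40 N, if the wrist force passes 120 N, or if a joint passes its speed limit or range.

### The arm

A 6-joint arm with a two-finger parallel gripper is mounted at the origin on the work surface. World frame = base frame: x ahead of the robot, y to its left, z up, the work surface at z = 0. Lengths are in m, angles in rad, forces in N, time in s.
With the tool pointing down it reaches from about 0.275 to 0.85 m from the base axis. Payload 19 kg.
Tool frame: the origin (TCP) lies midway between the tips of the shut fingers; the grasp point (between the pads) lies 19 mm behind it (ctrl.grip_depth is the distance from the TCP to the grasp point, in m); z points along the fingers, y is the line along which they close (so a half turn about z gives the same grasp; the last joint's range is limited). The gripper opens to 85 mm and grips with 20 to 120 N. Pads are 22 mm wide; open, the fingers measure 114 mm over their backs; the gripper's body (76 mm by 85 mm) begins 54 mm behind the grasp point. The pads swing forward as they close: fully open they stand 13 mm farther back than shut.
Start: joints at [0.981, 0.15, 1.437, -0, 1.554, -0.134], TCP at [0.253, 0.516, 0.201] pointing down, gripper open.
Joint ranges: [-2.8, 2.8], [-0.68, 2.1], [0.12, 2.68], [-1.39, 4.53], [0.16, 2.79], [-2.81, 2.81]. Speed limits (rad/s): [1.89, 1.89, 2.22, 3.01, 3.01, 3.01].

### API

Orientations are given as a unit quaternion [x, y, z, w].
In Python, from workcell import status, imaging, close_job, ctrl gives the robot as it stands.
- The arm moves only by the tool servo_tool, never from a script. Its argument "series" is a list of rows, each an object with "dp": the shift along the tool's x, y, z in m, a list of three; "spin": the turn about the tool's z in degrees. In form: [{"dp": [dx, dy, dz], "spin": spin}, ...]. A call has 1 to 10 rows; each row is the pose to reach, as a shift and turn from the pose commanded when the call began, along the tool's axes at that moment; what a row does not reach only later rows make up. A row lasts 1/12 s, in which the tool goes at most 41.7 mm and 7.16 degrees, less where a joint would pass 70% of its speed; a pose out of reach is approached as far as the arm can. A call with a gripper value outside its range is refused whole. "grip" is the finger opening in m, from 0 to 0.0854, set as the call begins (left out, the last holds). The fingers move at their own pace and stop on an object; the grip force is fixed at half the most. Time passes only in rows, so rows that repeat a pose let the fingers close. It gives the time, the measured TCP pose, the force, the opening and the grip force at its end, in the units of the state.
- status.sense(): the state, without advancing time (a new reading comes with each control period).
- imaging.grab_frame(name): name is "side" or "top" or "wrist"; returns a dict with "pixels" (420x560x3 uint8, red, green, blue), "depth" (420x560 float32, m along the optical axis (not along the pixel's ray), 0 where there is no reading), "mtx" (3x3 intrinsics, pixels), "k1" (the pictures are not rectified: a ray, as slopes to the right and down, at radius r is drawn at 1 + k1 r^2 times it, then the intrinsics apply), "T" (4x4, takes a point from camera to world coordinates). Camera axes: x right, y down, z forward; pixel columns grow to the right and rows downward; lengths in m; the calibration is good to about 2 mm. A picture is of the moment at which its call begins.
- close_job(): hands the job in; it is judged then, once.
The state is a dict: "clock": time; "qpos": joint angles; "qd": joint speeds; "joint_efforts": joint torques, N m; "eef_pos": TCP position; "orientation": TCP orientation; "contact_force": force on the tool from outside, world axes, zero at the start; "moment": the same for the moment, N m; "grip_width": finger opening in m; "grip_force": force on a finger pad.
Only numpy, scipy, OpenCV 4.12 (cv2) and the standard library are available. Lean on these libraries where they do the work, as an engineer would, in place of code of your own. Each camera call takes 0.05 s, during which the arm holds its last target. There are 200 camera calls.

## Working session

There is one attempt and no reset: what is moved stays moved. The work goes in short steps, Python scripts to look and compute and a tool call to move; the robot and the scene stay as the last step left them, time stands still between calls to the robot, and variables do not carry over. Pictures are saved under pics/ and viewed, at most 10 in all, crops included, and the job is handed in when it is done.

Besides the shell and the picture viewer there is one more tool, called after "Request:" as name([rows], argument=value, ...), one row to a line, values as JSON. servo_tool: Moves the arm, as the interface text tells. Its arguments: {"type":"object","properties":{"series":{"type":"array","items":{"type":"object","properties":{"dp":{"type":"array","items":{"type":"number"}},"spin":{"type":"number"}}}},"grip":{"type":"number"}},"required":["series"]}

```bash
mkdir -p pics; ls
cat > h.py <<'E'
import numpy as np, cv2
from workcell import status, imaging, ctrl
def grab(n,save=None):
    f=imaging.grab_frame(n)
    if save: cv2.imwrite(f'pics/{save}.png',f['pixels'][...,::-1])
    return f
def und(f,uv):
    uv=np.atleast_2d(np.array(uv,float)); K=f['mtx']
    d=np.c_[(uv[:,0]-K[0,2])/K[0,0],(uv[:,1]-K[1,2])/K[1,1]]
    p=d.copy()
    for _ in range(20): p=d/(1+f['k1']*(p**2).sum(1,keepdims=True))
    return p
def plane(f,uv,z):
    p=und(f,uv); T=f['T']; r=np.c_[p,np.ones(len(p))]@T[:3,:3].T
    return T[:3,3]+r*((z-T[2,3])/r[:,2])[:,None]
def cloud(f):
    v,u=np.mgrid[0:420,0:560]; p=und(f,np.c_[u.ravel(),v.ravel()])
    d=f['depth'].ravel()[:,None]
    return (np.c_[p*d,d]@f['T'][:3,:3].T+f['T'][:3,3]).reshape(420,560,3)
E
python3 - <<'E'
from h import *
a=grab('top','top0');b=grab('side','side0')
for f in(a,b): print(f['mtx'].round(1).tolist(),f['k1'],f['T'].round(3).tolist())
print(status.sense())
cv2.imwrite('pics/both0.png',np.hstack([a['pixels'],b['pixels']])[...,::-1][:, :])
E
```

```text
pics
[[455.0, 0.0, 283.4], [0.0, 455.0, 214.4], [0.0, 0.0, 1.0]] -0.12550776561491847 [[-0.018, -0.977, 0.213, 0.249], [-1.0, 0.018, -0.005, 0.005], [0.001, -0.213, -0.977, 1.367], [0.0, 0.0, 0.0, 1.0]]
[[443.2, 0.0, 277.1], [0.0, 443.2, 213.3], [0.0, 0.0, 1.0]] -0.08080032341844817 [[0.965, -0.179, 0.194, 0.3], [-0.264, -0.667, 0.697, -0.732], [0.004, -0.724, -0.69, 0.849], [0.0, 0.0, 0.0, 1.0]]
{'clock': 0.1, 'qpos': array([ 9.80997477e-01,  1.50890819e-01,  1.43795140e+00,  9.21961912e-06,
        1.55380162e+00, -1.34007233e-01]), 'qd': array([-0.00049591, -0.00128978, -0.0020379 , -0.00103215, -0.00082394,
        0.00101116]), 'joint_efforts': array([ 3.28142145e-03, -7.14376903e+01, -5.71796429e+01, -3.76645703e-04,
        6.97431795e-03,  6.14359124e-06]), 'eef_pos': array([0.25297513, 0.51607704, 0.20006933]), 'orientation': array([ 2.25928287e-01,  9.74143795e-01, -4.89918792e-04, -1.90400359e-04]), 'contact_force': array([0.49679471, 0.32158404, 0.28730289]), 'moment': array([-0.00500377, -0.00189294, -0.0505389 ]), 'grip_force': 0.0, 'grip_width': 0.08568809837152798}
```

View pics/top0.png

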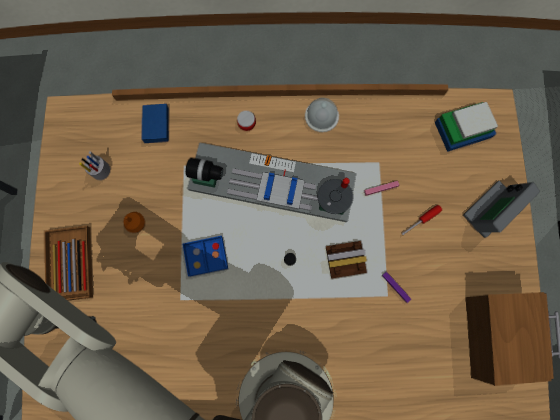

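View pics/side0.png

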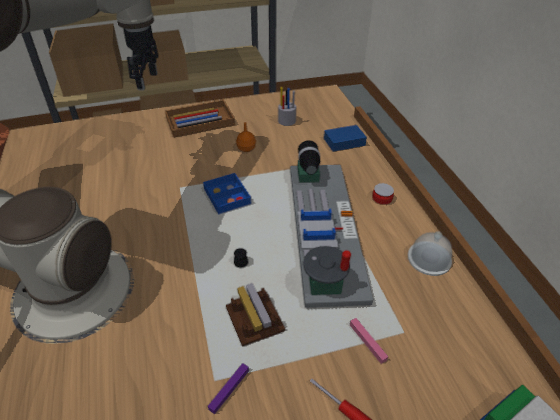

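The top picture shows the rest at (347,259) with steel at (347,253) and brass at (348,263). The stage has its scope at (203,170), blue supports at (282,188), wheel at (335,195), red handle at (345,183) and clip near (268,160). The lookalikes are the pink bar at (382,187), the purple bar at (397,287), and the red jar at (246,121) and screwdriver handle at (430,214) for red. I choose the two bars on the rest.

Run:
```python
from h import *
a=grab('top');b=grab('side')
def crop(f,u,v,w,h,s): return cv2.resize(f['pixels'][v:v+h,u:u+w],None,fx=s,fy=s,interpolation=cv2.INTER_CUBIC)
A=crop(a,180,135,200,150,4); cv2.imwrite('pics/topc.png',A[...,::-1])
C=cloud(a)
hsv=cv2.cvtColor(a['pixels'],cv2.COLOR_RGB2HSV)
H,S,V=[hsv[...,i].astype(int) for i in range(3)]
reg=np.zeros((420,560),bool)
def comp(name,m,z,box):
    u0,u1,v0,v1=box; k=np.zeros_like(m);k[v0:v1,u0:u1]=m[v0:v1,u0:u1]
    n,l,st,c=cv2.connectedComponentsWithStats(k.astype(np.uint8))
    for i in range(1,n):
        if st[i,4]<8: continue
        P=plane(a,np.argwhere(l==i)[:,::-1],z)[:,:2]
        r=cv2.minAreaRect((P*1000).astype(np.float32))
        print(name,c[i].round(1),st[i,4],'pos',P.mean(0).round(4),'rect',np.round(r[0],1),np.round(r[1],1),round(r[2],1),'z',np.median(C[l==i][:,2]).round(4))
comp('brass',(H>15)&(H<32)&(S>110)&(V>110),.054,(325,370,240,280))
comp('steel',(S<60)&(V>100),.054,(325,370,240,280))
comp('blue',(H>100)&(H<130)&(S>120),.067,(255,310,165,210))
comp('red',((H<6)|(H>174))&(S>150),.153,(335,355,170,200))
comp('redptr',((H<8)|(H>174))&(S>110),.05,(245,300,150,185))
comp('orange',(H>=5)&(H<20)&(S>140)&(V>150),.04,(245,300,150,178))
```

```text
brass [347.3 261.3] 183 pos [ 0.3924 -0.1846] rect [ 392.3 -184.8] [ 14.8 106.3] 8.2 z 0.0537
steel [348.5 258.8] 749 pos [ 0.3997 -0.1886] rect [ 398.2 -184.7] [130.9 114. ] 88.7 z 0.0022
blue [268.7 185.9] 147 pos [0.6196 0.0401] rect [619.9  39.9] [16.2 82.5] 77.3 z 0.064
blue [291.7 190.5] 149 pos [ 0.6043 -0.0278] rect [604.3 -27.8] [16. 83.] 77.3 z 0.0644
red [344.7 182.6] 57 pos [ 0.6011 -0.1735] rect [ 601.5 -173.9] [16.5 28.7] 66.4 z 0.1488
orange [266.  159.7] 9 pos [0.7111 0.0484] rect [711.6  48.1] [ 2.9 23.3] 68.6 z 0.044
orange [268.6 160.5] 11 pos [0.7084 0.0403] rect [709.6  39.8] [ 2.9 27.4] 71.8 z 0.0436
```

View pics/topc.png

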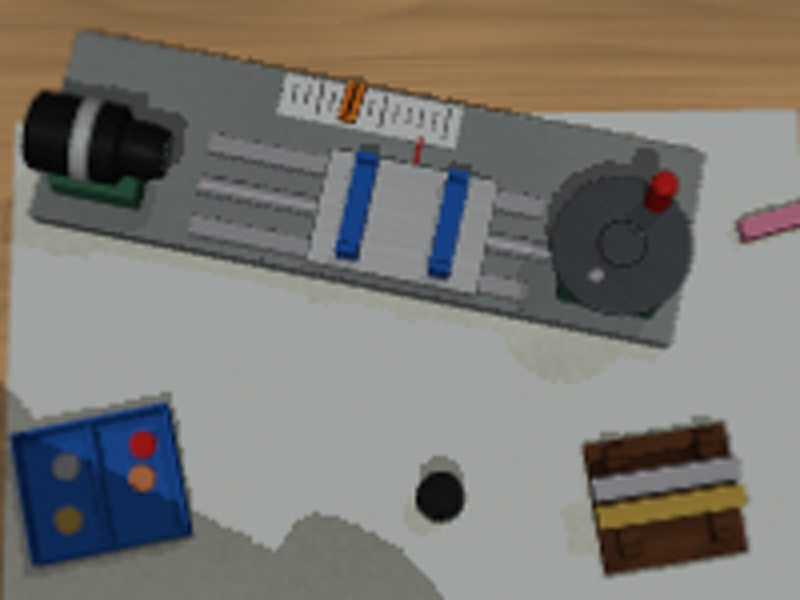

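The crop confirms the choice: bare steel (grey) at crop (667,478) and brass at (672,507), both on the dark rest. The pointer is at crop (418,150) and the clip at (352,100).

Request:
servo_tool([
  {"dp":[-0.441,-0.562,0],"spin":0},
  {"dp":[-0.441,-0.562,0],"spin":0},
  {"dp":[-0.441,-0.562,0],"spin":0},
  {"dp":[-0.441,-0.562,0],"spin":0},
  {"dp":[-0.441,-0.562,0],"spin":0},
  {"dp":[-0.441,-0.562,0],"spin":0},
  {"dp":[-0.441,-0.562,0],"spin":0},
  {"dp":[-0.441,-0.562,0],"spin":0},
  {"dp":[-0.441,-0.562,0],"spin":0},
  {"dp":[-0.441,-0.562,0],"spin":0},
])

```text
clock: 1.03
eef_pos: [0.3387, 0.1114, 0.2008]
orientation: [0.226, 0.974, 0.0, 0.0]
contact_force: [1.9, 0.1, -0.8]
grip_width: 0.0855
grip_force: 0.0
```

```bash
cat >> h.py <<'E'
from scipy.spatial.transform import Rotation as Rn
def togo(x,y,z,head):
    """shift in tool axes and spin to world TCP x,y,z with tool-y heading head (deg, mod 180)"""
    s=status.sense(); R=Rn.from_quat(s['orientation']).as_matrix()
    d=R.T@(np.array([x,y,z])-s['eef_pos'])
    h=np.degrees(np.arctan2(R[1,1],R[0,1])); sp=-(((head-h)+90)%180-90)
    print('t',round(s['clock'],2),'tcp',s['eef_pos'].round(4),'head',h.round(2),'zaxis',R[:,2].round(3),'-> dp',d.round(4),'spin',round(sp,2),'F',s['contact_force'].round(1),'w',round(s['grip_width'],4),'gf',round(s['grip_force'],1))
E
python3 -c "
from h import *
togo(.402,-.183,.2,8.2)"
```

```text
t 1.03 tcp [0.3387 0.1114 0.2008] head 63.9 zaxis [ 0.001 -0.    -1.   ] -> dp [-0.1863 -0.2366  0.0008] spin 55.7 F [ 1.9  0.1 -0.8] w 0.0855 gf 0.0
```

Request:
servo_tool([
  {"dp":[-0.186,-0.237,0.0],"spin":55.7},
  {"dp":[-0.186,-0.237,0.0],"spin":55.7},
  {"dp":[-0.186,-0.237,0.0],"spin":55.7},
  {"dp":[-0.186,-0.237,0.0],"spin":55.7},
  {"dp":[-0.186,-0.237,0.0],"spin":55.7},
  {"dp":[-0.186,-0.237,0.0],"spin":55.7},
  {"dp":[-0.186,-0.237,0.0],"spin":55.7},
  {"dp":[-0.186,-0.237,0.0],"spin":55.7},
  {"dp":[-0.186,-0.237,0.0],"spin":55.7},
  {"dp":[-0.186,-0.237,0.0],"spin":55.7},
])

```text
clock: 1.87
eef_pos: [0.4015, -0.1819, 0.2002]
orientation: [0.655, 0.756, -0.0, -0.001]
contact_force: [-0.0, 0.7, -0.2]
grip_width: 0.0852
grip_force: 0.0
```

```bash
python3 -c "
from h import *
togo(.402,-.183,.2,8.2)
f=grab('wrist','w1')
print(f['T'].round(3).tolist(),f['mtx'][0,0])
np.savez('pics/w1.npz',**f)
"
```

```text
t 1.87 tcp [ 0.4015 -0.1819  0.2002] head 8.15 zaxis [-0.001  0.001 -1.   ] -> dp [-0.0012  0.0004  0.0002] spin -0.05 F [-0.   0.7 -0.2] w 0.0852 gf 0.0
[[0.99, 0.138, 0.038, 0.392], [0.143, -0.953, -0.266, -0.115], [-0.0, 0.268, -0.963, 0.373], [0.0, 0.0, 0.0, 1.0]] 340.4872787927232
```

View pics/w1.png

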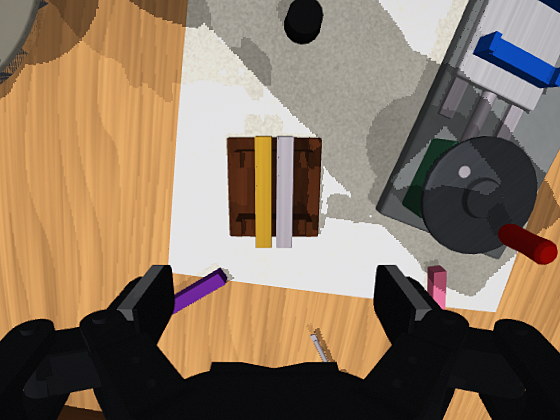

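The wrist view shows brass at (263,192), steel at (285,192), ends at rows 136 to 247, with the bars slightly toward the robot's -y side on the rest.

Run:
```python
from h import *
f=dict(np.load('pics/w1.npz')); C=cloud(f)
hsv=cv2.cvtColor(f['pixels'],cv2.COLOR_RGB2HSV);H,S,V=[hsv[...,i].astype(int) for i in range(3)]
top=(abs(C[...,2]-.054)<.004); top[:120]=0;top[255:]=0;top[:,:240]=0;top[:,310:]=0
for n,m in(('brass',top&(S>100)),('steel',top&(S<60))):
    m=cv2.morphologyEx(m.astype(np.uint8),cv2.MORPH_OPEN,np.ones((3,3)))
    P=plane(f,np.argwhere(m)[:,::-1],.054)
    r=cv2.minAreaRect((P[:,:2]*1000).astype(np.float32))
    print(n,m.sum(),np.round(r[0],1),np.round(r[1],1),r[2],'z',np.median(C[m>0][:,2]))
d=(H<20)&(S>100)&(V<110); d[:125]=0;d[245:]=0;d[:,:220]=0;d[:,330:]=0
print(np.bincount((C[d][:,2]*1000).round().astype(int).clip(0,60)))
```

```text
brass 1854 [ 391.7 -187.5] [ 15.9 108.1] 8.0962495803833 z 0.05351530814800595
steel 1853 [ 412.2 -184.5] [ 15.9 108.1] 8.304433822631836 z 0.053580912902450484
[   0    1    0    0    0    0    0    0    0   21  272 1464 1640  413
   28    1    8   24   17   11   14   24    8    5    7   20    6    4
   13   31   14    9   30   11   67  382  422   91   16    6    8    8
   20  157  181   51    9    8    2    5    4    6   20   22    8    0
    0    0    0    0   22]
```

```bash
python3 -c "
from h import *
togo(.402,-.186,.023,8.2)"
```

```text
t 1.92 tcp [ 0.4015 -0.1812  0.2004] head 8.28 zaxis [-0.001  0.    -1.   ] -> dp [-0.0049 -0.0002  0.1774] spin 0.08 F [-0.5  0.4  1.4] w 0.0855 gf 0.0
```

Request:
servo_tool([
  {"dp":[-0.0045,0,0.035],"spin":0},
  {"dp":[-0.0045,0,0.07],"spin":0},
  {"dp":[-0.0045,0,0.105],"spin":0},
  {"dp":[-0.0045,0,0.13],"spin":0},
  {"dp":[-0.0045,0,0.15],"spin":0},
  {"dp":[-0.0045,0,0.165],"spin":0},
  {"dp":[-0.0045,0,0.175],"spin":0},
  {"dp":[-0.0045,0,0.177],"spin":0},
  {"dp":[-0.0045,0,0.177],"spin":0},
])

```text
clock: 2.67
eef_pos: [0.4024, -0.1853, 0.0238]
orientation: [0.654, 0.756, -0.0, -0.0]
contact_force: [0.0, -0.2, 0.6]
grip_width: 0.0852
grip_force: 0.0
```

Request:
servo_tool([
  {"dp":[0,0,0]},
  {"dp":[0,0,0]},
  {"dp":[0,0,0]},
  {"dp":[0,0,0]},
  {"dp":[0,0,0]},
  {"dp":[0,0,0]},
  {"dp":[0,0,0]},
  {"dp":[0,0,0]},
  {"dp":[0,0,0]},
  {"dp":[0,0,0]},
], grip=0.02)

```text
schema error: expected keys dp, spin
```

```bash
python3 -c "
from h import *
togo(.402,-.186,.17,8.2)
grab('wrist','w2')"
```

```text
t 2.67 tcp [ 0.4024 -0.1853  0.0238] head 8.29 zaxis [-0.  0. -1.] -> dp [-0.0007 -0.0006 -0.1462] spin 0.09 F [ 0.  -0.2  0.6] w 0.0852 gf 0.0
```

View pics/w2.png

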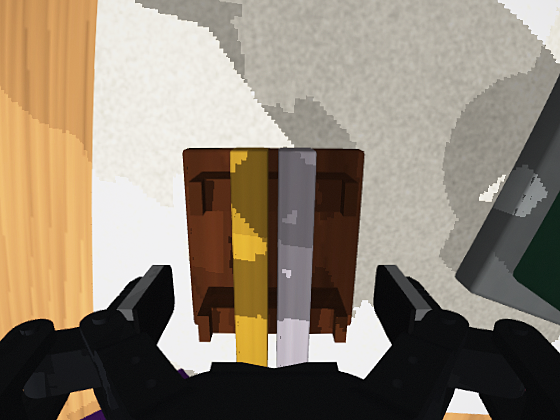

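The fingers straddle the pair. The pad mid is near column 274 and the bars' gap is at column 273, so they are centred. I'll close now.

Request:
servo_tool([
  {"dp":[0,0,0],"spin":0},
  {"dp":[0,0,0],"spin":0},
  {"dp":[0,0,0],"spin":0},
  {"dp":[0,0,0],"spin":0},
  {"dp":[0,0,0],"spin":0},
  {"dp":[0,0,0],"spin":0},
  {"dp":[0,0,0],"spin":0},
  {"dp":[0,0,0],"spin":0},
  {"dp":[0,0,0],"spin":0},
  {"dp":[0,0,0],"spin":0},
], grip=0.02)

```text
clock: 3.55
eef_pos: [0.4024, -0.1859, 0.0236]
orientation: [0.655, 0.756, -0.0, -0.0]
contact_force: [0.6, -0.1, 0.2]
grip_width: 0.02
grip_force: 0.0
```

Request:
servo_tool([
  {"dp":[0,0,-0.01],"spin":0},
  {"dp":[0,0,-0.03],"spin":0},
  {"dp":[0,0,-0.055],"spin":0},
  {"dp":[0,0,-0.08],"spin":0},
  {"dp":[0,0,-0.105],"spin":0},
  {"dp":[0,0,-0.125],"spin":0},
  {"dp":[0,0,-0.137],"spin":0},
  {"dp":[0,0,-0.137],"spin":0},
])

```text
clock: 4.22
eef_pos: [0.4033, -0.1865, 0.164]
orientation: [0.655, 0.756, 0.0, 0.002]
contact_force: [-0.0, -0.0, 0.1]
grip_width: 0.0201
grip_force: 0.0
```

Run:
```python
from h import *
s=status.sense(); tcp=s['eef_pos']
f=grab('wrist','w3'); C=cloud(f)
hsv=cv2.cvtColor(f['pixels'],cv2.COLOR_RGB2HSV);H,S,V=[hsv[...,i].astype(int) for i in range(3)]
R=Rn.from_quat(s['orientation']).as_matrix()
Q=(C-tcp)@R   # tool frame
q=(abs(Q[...,1])<.022)&(abs(Q[...,0])<.075)&(Q[...,2]<.02)&(Q[...,2]>-.045)
for n,m in(('brass',q&(H>15)&(H<32)&(S>100)),('steel',q&(S<60)&(V>80))):
    A=Q[m]; print(n,m.sum(),'tool x',np.percentile(A[:,0],[1,99]).round(4),'y',np.percentile(A[:,1],[2,98]).round(4),'z',np.percentile(A[:,2],[2,20,50,80,98]).round(4))
    far=A[A[:,0]<np.percentile(A[:,0],50)] 
togo(.612,.006,.16,-12.7)
a=grab('top'); Ca=cloud(a)
np.savez('pics/t3.npz',**a)
```

```text
brass 1 tool x [0.0093 0.0093] y [-0.0101 -0.0101] z [-0.0324 -0.0324 -0.0324 -0.0324 -0.0324]
steel 99 tool x [0.0024 0.0109] y [-0.0211  0.0206] z [-0.0438 -0.037  -0.0348 -0.0336 -0.0322]
t 4.27 tcp [ 0.4028 -0.1861  0.1622] head 8.19 zaxis [ 0.002 -0.002 -1.   ] -> dp [0.1604 0.2344 0.0023] spin 20.89 F [-0.2 -0.2 -1.4] w 0.0201 gf 0.0
```

View pics/w3.png

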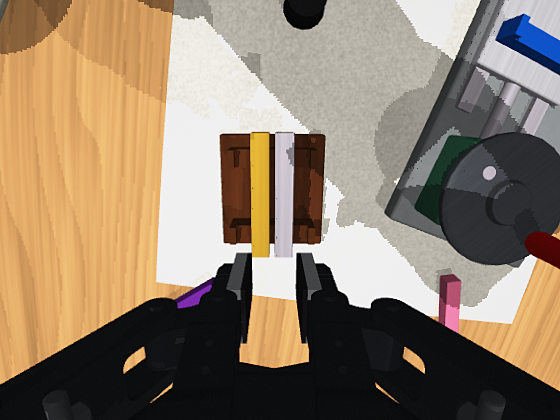

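The grasp missed: the bars still lie on the rest (brass (260,195), steel (284,195)) and the fingers closed on nothing, apparently above them. I'll check the fingertips' true height with the depth.

Run:
```python
from h import *
s=status.sense(); print(s['eef_pos'],s['qpos'].round(4))
for cam in('wrist','side'):
    f=grab(cam); C=cloud(f); np.savez(f'pics/{cam}4.npz',**f)
    Q=(C-s['eef_pos'])@Rn.from_quat(s['orientation']).as_matrix()
    q=(abs(Q[...,1])<.04)&(abs(Q[...,0])<.04)&(Q[...,2]<.05)&(Q[...,2]>-.15)&(f['depth']>0)
    A=Q[q]; print(cam,len(A),'x',np.percentile(A[:,0],[1,50,99]).round(3),'y',np.percentile(A[:,1],[1,50,99]).round(3),'z',np.percentile(A[:,2],[1,5,25,50,75,95,99,100]).round(3))
    if cam=='wrist':
        for u,v in((240,258),(310,258),(240,270),(240,300),(232,258),(246,330)): print(u,v,f['depth'][v,u].round(3),Q[v,u].round(4))
```

```text
[ 0.40239753 -0.18588879  0.16096154] [-6.0680e-01 -1.1190e-01  1.7848e+00 -1.0000e-04  1.4679e+00 -7.4960e-01]
wrist 32809 x [-0.011  0.011  0.02 ] y [-0.04  0.    0.04] z [-0.129 -0.127 -0.116 -0.101 -0.085 -0.055 -0.039 -0.031]
240 258 0.143 [ 0.0102 -0.0142 -0.0402]
310 258 0.143 [ 0.0105  0.0153 -0.0407]
240 270 0.133 [ 0.01   -0.0132 -0.0514]
240 300 0.119 [ 0.0059 -0.0118 -0.0671]
232 258 0.358 [-0.0755 -0.0437  0.1583]
246 330 0.123 [-0.007  -0.0101 -0.0662]
side 1154 x [-0.021 -0.011  0.01 ] y [-0.039 -0.002  0.039] z [-0.147 -0.14  -0.125 -0.097 -0.077 -0.043 -0.035 -0.029]
```

Run:
```python
from h import *
print(ctrl.grip_depth,[ (a,getattr(ctrl,a)) for a in dir(ctrl) if not a.startswith('_')])
s=status.sense()
f=dict(np.load('pics/side4.npz')); C=cloud(f)
Q=(C-s['eef_pos'])@Rn.from_quat(s['orientation']).as_matrix()
q=(abs(Q[...,1])<.03)&(abs(Q[...,0])<.02)&(Q[...,2]<.03)&(Q[...,2]>-.1)&(f['depth']>0)
v,u=np.nonzero(q); i=np.argsort(-v)[:12]
for k in i: print(u[k],v[k],Q[v[k],u[k]].round(4),C[v[k],u[k]].round(4))
```

```text
0.0187 [('Unreachable', <class 'workcell.Unreachable'>), ('grip_depth', 0.0187)]
246 268 [-0.0132 -0.0174 -0.0354] [ 0.3867 -0.2012  0.1954]
245 268 [-0.01   -0.0183 -0.0324] [ 0.3853 -0.1982  0.1923]
248 267 [-0.0118 -0.0128 -0.0347] [ 0.391  -0.1991  0.1946]
247 267 [-0.0125 -0.015  -0.0365] [ 0.3889 -0.2001  0.1964]
246 267 [-0.0124 -0.017  -0.0374] [ 0.387  -0.2003  0.1973]
245 267 [-0.0119 -0.0188 -0.0377] [ 0.3851 -0.2001  0.1976]
247 266 [-0.0114 -0.0146 -0.0381] [ 0.3893 -0.1991  0.198 ]
244 266 [-0.0032 -0.0179 -0.0305] [ 0.3847 -0.1914  0.1905]
243 266 [-0.007  -0.0211 -0.0362] [ 0.3822 -0.1955  0.1962]
245 266 [-0.0114 -0.0185 -0.0399] [ 0.3854 -0.1996  0.1999]
246 266 [-0.0109 -0.0164 -0.0383] [ 0.3874 -0.1987  0.1983]
248 266 [-0.0112 -0.0125 -0.0368] [ 0.3913 -0.1985  0.1967]
```

Both cameras put the fingertips about 31 mm behind the reported TCP, with the fingers at 20 mm opening. The true tool is therefore about 30 mm shorter than reported, and the fingers passed just above the bars. I'll re-measure the bars and go 30 mm lower.

Run:
```python
from h import *
f=dict(np.load('pics/wrist4.npz')); C=cloud(f)
hsv=cv2.cvtColor(f['pixels'],cv2.COLOR_RGB2HSV);H,S,V=[hsv[...,i].astype(int) for i in range(3)]
top=(abs(C[...,2]-.054)<.004); top[:120]=0;top[270:]=0;top[:,:240]=0;top[:,310:]=0
for n,m in(('brass',top&(S>100)),('steel',top&(S<60))):
    m=cv2.morphologyEx(m.astype(np.uint8),cv2.MORPH_OPEN,np.ones((3,3)))
    P=plane(f,np.argwhere(m)[:,::-1],.054)
    r=cv2.minAreaRect((P[:,:2]*1000).astype(np.float32))
    print(n,m.sum(),np.round(r[0],1),np.round(r[1],1),r[2])
togo(.402,-.186,-.006,8.2)
```

```text
brass 2398 [ 391.6 -187.4] [ 15.8 108.7] 8.08375072479248
steel 2369 [ 412.2 -184.4] [ 15.7 108.7] 8.338255882263184
t 4.42 tcp [ 0.402  -0.1856  0.1599] head 8.18 zaxis [-0.001  0.001 -1.   ] -> dp [-5.000e-04  1.000e-04  1.659e-01] spin -0.02 F [ 0.7 -0.2 -0.5] w 0.0199 gf 0.0
```

Request:
servo_tool([
  {"dp":[0,0,0],"spin":0},
  {"dp":[0,0,0],"spin":0},
  {"dp":[0,0,0],"spin":0},
  {"dp":[0,0,0],"spin":0},
  {"dp":[0,0,0],"spin":0},
  {"dp":[0,0,0],"spin":0},
  {"dp":[0,0,0],"spin":0},
  {"dp":[0,0,0],"spin":0},
], grip=0.085)

```text
clock: 5.08
eef_pos: [0.4024, -0.1859, 0.1607]
orientation: [0.655, 0.756, -0.0, 0.0]
contact_force: [0.3, 0.0, 0.1]
grip_width: 0.085
grip_force: 0.0
```

Request:
servo_tool([
  {"dp":[0,0,0.035],"spin":0},
  {"dp":[0,0,0.07],"spin":0},
  {"dp":[0,0,0.1],"spin":0},
  {"dp":[0,0,0.125],"spin":0},
  {"dp":[0,0,0.14],"spin":0},
  {"dp":[0,0,0.15],"spin":0},
  {"dp":[0,0,0.158],"spin":0},
  {"dp":[0,0,0.164],"spin":0},
  {"dp":[0,0,0.166],"spin":0},
  {"dp":[0,0,0.166],"spin":0},
])

```text
clock: 5.92
eef_pos: [0.4026, -0.186, -0.0052]
orientation: [0.655, 0.756, -0.0, 0.0]
contact_force: [0.8, -0.3, -0.7]
grip_width: 0.0849
grip_force: 0.0
```

Request:
servo_tool([
  {"dp":[0,0,0],"spin":0},
  {"dp":[0,0,0],"spin":0},
  {"dp":[0,0,0],"spin":0},
  {"dp":[0,0,0],"spin":0},
  {"dp":[0,0,0],"spin":0},
  {"dp":[0,0,0],"spin":0},
  {"dp":[0,0,0],"spin":0},
  {"dp":[0,0,0],"spin":0},
  {"dp":[0,0,0],"spin":0},
  {"dp":[0,0,0],"spin":0},
], grip=0.02)

```text
clock: 6.75
eef_pos: [0.4025, -0.186, -0.0048]
orientation: [0.655, 0.756, -0.0, 0.0]
contact_force: [-3.2, 1.1, 8.6]
grip_width: 0.0314
grip_force: 59.8
```

Request:
servo_tool([
  {"dp":[0,0,-0.005],"spin":0},
  {"dp":[0,0,-0.015],"spin":0},
  {"dp":[0,0,-0.03],"spin":0},
  {"dp":[0,0,-0.05],"spin":0},
  {"dp":[0,0,-0.075],"spin":0},
  {"dp":[0,0,-0.1],"spin":0},
  {"dp":[0,0,-0.12],"spin":0},
  {"dp":[0,0,-0.135],"spin":0},
  {"dp":[0,0,-0.135],"spin":0},
  {"dp":[0,0,-0.135],"spin":0},
])

```text
clock: 7.58
eef_pos: [0.4024, -0.1859, 0.13]
orientation: [0.655, 0.756, 0.0, 0.001]
contact_force: [-0.6, -0.1, -6.5]
grip_width: 0.0309
grip_force: 61.0
```

```bash
cat >> h.py <<'E'
def inhand():
    s=status.sense(); f=grab('wrist'); C=cloud(f); R=Rn.from_quat(s['orientation']).as_matrix()
    Q=(C-s['eef_pos'])@R
    hsv=cv2.cvtColor(f['pixels'],cv2.COLOR_RGB2HSV);H,S,V=[hsv[...,i].astype(int) for i in range(3)]
    q=(abs(Q[...,1])<.025)&(abs(Q[...,0])<.09)&(Q[...,2]<-.02)&(Q[...,2]>-.075)&(f['depth']>0)
    for n,m in(('brass',q&(H>15)&(H<32)&(S>100)),('steel',q&(S<60)&(V>80)&(Q[...,0]>.014))):
        m=cv2.morphologyEx(m.astype(np.uint8),cv2.MORPH_OPEN,np.ones((3,3)))>0
        A=Q[m]
        if len(A)<20: print(n,len(A)); continue
        print(n,len(A),'x',np.percentile(A[:,0],[0,1,50,99,100]).round(4),'y',np.percentile(A[:,1],[1,50,99]).round(4))
        for x in np.arange(.015,.065,.01):
            B=A[abs(A[:,0]-x)<.005]
            if len(B)>5: print('   x%.3f'%x,'ztop',np.percentile(B[:,2],[5,50]).round(4),'y',np.percentile(B[:,1],[2,98]).round(4))
    return f
E
python3 - <<'E'
from h import *
f=inhand(); cv2.imwrite('pics/w5.png',f['pixels'][...,::-1]); togo(.612,.006,.13,-12.7)
a=grab('top'); np.savez('pics/t5.npz',**a)
E
```

```text
brass 9096 x [-0.0305 -0.0276  0.02    0.055   0.0553] y [-0.0157 -0.0079 -0.0003]
   x0.015 ztop [-0.0593 -0.0584] y [-0.0155 -0.0003]
   x0.025 ztop [-0.0593 -0.0584] y [-0.0155 -0.0003]
   x0.035 ztop [-0.0593 -0.0584] y [-0.0155 -0.0003]
   x0.045 ztop [-0.0594 -0.0584] y [-0.0156 -0.0003]
   x0.055 ztop [-0.0593 -0.0581] y [-0.0154 -0.0004]
steel 4931 x [0.014  0.0146 0.0358 0.0544 0.0548] y [0.0004 0.0079 0.0156]
   x0.015 ztop [-0.0594 -0.0584] y [0.0001 0.0154]
   x0.025 ztop [-0.0593 -0.0584] y [0.0005 0.0154]
   x0.035 ztop [-0.0594 -0.0584] y [0.0004 0.0154]
   x0.045 ztop [-0.0594 -0.0584] y [0.0004 0.0154]
   x0.055 ztop [-0.0594 -0.0584] y [0.0004 0.0154]
t 7.63 tcp [ 0.402  -0.1856  0.129 ] head 8.19 zaxis [-0.001  0.    -1.   ] -> dp [ 0.1598  0.2351 -0.001 ] spin 20.89 F [-0.1  0.4 -7.6] w 0.0312 gf 61.0
```

View pics/w5.png

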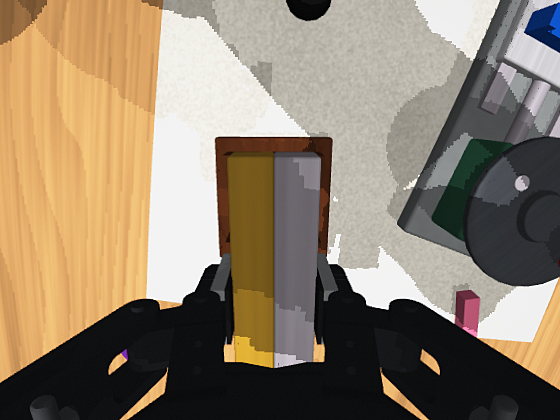

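Both bars are held level and centred (ends at tool x +0.055). Next I carry them above the carriage.

Request:
servo_tool([
  {"dp":[0.02,0.029,0],"spin":2.5},
  {"dp":[0.04,0.059,0],"spin":5},
  {"dp":[0.06,0.088,0],"spin":8},
  {"dp":[0.08,0.118,0],"spin":10.5},
  {"dp":[0.1,0.147,0],"spin":13},
  {"dp":[0.12,0.176,0],"spin":16},
  {"dp":[0.14,0.206,0],"spin":18.5},
  {"dp":[0.155,0.228,0],"spin":20.5},
  {"dp":[0.16,0.235,0],"spin":20.9},
  {"dp":[0.16,0.235,0],"spin":20.9},
])

```text
clock: 8.52
eef_pos: [0.6126, 0.0077, 0.1274]
orientation: [0.781, 0.625, -0.001, -0.001]
contact_force: [0.4, -0.5, -4.9]
grip_width: 0.0311
grip_force: 61.9
```

Run:
```python
from h import *
togo(.612,.006,.13,-12.7)
f=grab('wrist','w6'); np.savez('pics/w6.npz',**f); C=cloud(f)
hsv=cv2.cvtColor(f['pixels'],cv2.COLOR_RGB2HSV);H,S,V=[hsv[...,i].astype(int) for i in range(3)]
m=(H>100)&(H<130)&(S>120)&(C[...,2]>.05)&(C[...,2]<.08)
n,l,st,c=cv2.connectedComponentsWithStats(m.astype(np.uint8))
for i in range(1,n):
    if st[i,4]>30:
        A=C[l==i]; print(c[i].round(0),st[i],A.mean(0).round(4),'zs',np.percentile(A[:,2],[5,50,95]).round(4))
```

```text
t 8.52 tcp [0.6126 0.0077 0.1274] head -12.62 zaxis [-0.003  0.001 -1.   ] -> dp [-0.0018 -0.0003 -0.0026] spin 0.08 F [ 0.4 -0.5 -4.9] w 0.0311 gf 61.9
[222. 170.] [217 157  10  27 240] [0.5853 0.047  0.0695] zs [0.065  0.0703 0.0716]
[326. 170.] [320 157  12  27 280] [0.6546 0.0314 0.0688] zs [0.0617 0.0703 0.0717]
[227. 250.] [223 247   7   6  34] [ 0.5709 -0.0141  0.0576] zs [0.0519 0.0579 0.063 ]
[322. 251.] [318 246  10  14  53] [ 0.6419 -0.0301  0.0588] zs [0.0511 0.0582 0.0704]
```

View pics/w6.png

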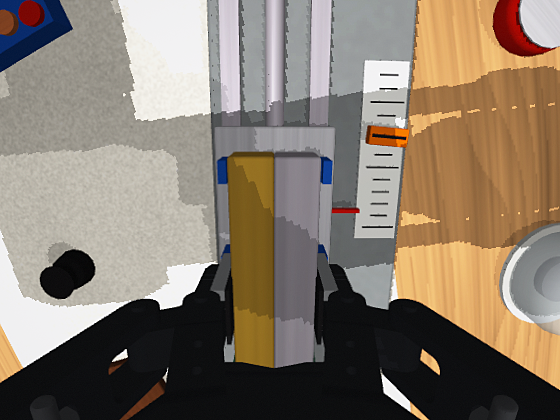

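The wrist view shows the carriage beneath: far lips at (222,170) and (326,170), pointer at (345,210), and the clip's black line at (388,135). The bars are centred between the lips.

Run:
```python
from h import *
f=dict(np.load('pics/w6.npz')); C=cloud(f)
hsv=cv2.cvtColor(f['pixels'],cv2.COLOR_RGB2HSV);H,S,V=[hsv[...,i].astype(int) for i in range(3)]
t=np.radians(-12.7); Rz=np.array([[np.cos(t),np.sin(t)],[-np.sin(t),np.cos(t)]])
S2=lambda P:(P[...,:2]-[.612,.006])@Rz.T
m=(H>100)&(H<130)&(S>120)&(C[...,2]>.0685)&(C[...,2]<.075); m[200:]=0
m=m.astype(np.uint8); n,l,st,c=cv2.connectedComponentsWithStats(m)
for i in range(1,n):
    if st[i,4]>30:
        A=S2(plane(f,np.argwhere(l==i)[:,::-1],.071)); print('lip',np.percentile(A,[2,98],axis=0).round(4).tolist(),'->supp',(np.percentile(A,[2,98],axis=0).mean(0)-[0,.035]).round(4))
d=(abs(C[...,2]-.045)<.003)&(H*0==0); A=S2(C)
k=d&(abs(A[...,0])<.06)&(A[...,1]>.0)&(A[...,1]<.09); print('deck',k.sum(),'x',np.percentile(A[k][:,0],[1,99]).round(4),'ymax',np.percentile(A[k][:,1],[99,99.8]).round(4))
r=((H<6)|(H>174))&(S>120); r[:195]=0;r[225:]=0;r[:,:330]=0;r[:,370:]=0
A3=C[r]; B=S2(A3); print('ptr',r.sum(),'z',np.median(A3[:,2]).round(4),'x',B[:,0].min().round(4),B[:,0].max().round(4),'y',np.median(B[:,1]).round(4))
o=(H>=3)&(H<22)&(S>140)&(V>120); o[:110]=0;o[160:]=0;o[:,:355]=0;o[:,420:]=0
zc=np.median(C[o][:,2]); B=S2(C[o]); print('clip z',zc.round(4),np.percentile(B,[1,50,99],axis=0).round(4).tolist())
bb=cv2.boundingRect(o.astype(np.uint8)); print(bb)
x,y,w,h=bb; k=np.zeros_like(o); k[y:y+h,x+2:x+w-1]=(V[y:y+h,x+2:x+w-1]<70)
B=S2(plane(f,np.argwhere(k)[:,::-1],.041)); print('line',k.sum(),np.percentile(B,[5,50,95],axis=0).round(4).tolist(), np.median(C[k][:,2]))
P=S2(np.array([status.sense()['eef_pos']]));print('tcp',P.round(4))
```

```text
lip [[-0.038, 0.0257], [-0.0323, 0.0414]] ->supp [-0.0352 -0.0015]
lip [[0.0334, 0.0259], [0.0394, 0.0416]] ->supp [ 0.0364 -0.0013]
deck 3877 x [-0.0439  0.0451] ymax [0.0624 0.0626]
ptr 137 z 0.0423 x 0.0461 0.0679 y -0.001
clip z 0.0409 [[0.0719, 0.0347], [0.0972, 0.0538], [0.1289, 0.0765]]
(369, 110, 51, 50)
line 133 [[0.0759, 0.0422], [0.0855, 0.0559], [0.0979, 0.0718]] 0.0419532330639803
tcp [[-0.0003  0.0006]]
```

Request:
servo_tool([
  {"dp":[-0.002,0.0008,0.01],"spin":0},
  {"dp":[-0.002,0.0008,0.03],"spin":0},
  {"dp":[-0.002,0.0008,0.05],"spin":0},
  {"dp":[-0.002,0.0008,0.07],"spin":0},
  {"dp":[-0.002,0.0008,0.085],"spin":0},
  {"dp":[-0.002,0.0008,0.094],"spin":0},
  {"dp":[-0.002,0.0008,0.097],"spin":0},
  {"dp":[-0.002,0.0008,0.097],"spin":0},
  {"dp":[-0.002,0.0008,0.097],"spin":0},
])

```text
clock: 9.32
eef_pos: [0.6128, 0.0034, 0.0333]
orientation: [0.781, 0.624, 0.0, 0.0]
contact_force: [0.0, -0.4, -5.8]
grip_width: 0.0309
grip_force: 61.9
```

Run:
```python
from h import *
togo(.6122,.0046,.0225,-12.7)
f=grab('wrist'); C=cloud(f)
togo(.6122,.0046,.0225,-12.7)
hsv=cv2.cvtColor(f['pixels'],cv2.COLOR_RGB2HSV);H,S,V=[hsv[...,i].astype(int) for i in range(3)]
t=np.radians(-12.7); Rz=np.array([[np.cos(t),np.sin(t)],[-np.sin(t),np.cos(t)]])
S2=lambda P:(P[...,:2]-[.6122,.0046])@Rz.T
A=S2(C)
z=C[...,2]; near=(abs(A[...,0])<.06)&(abs(A[...,1])<.08)
for n,m in(('lip',(H>100)&(H<130)&(S>120)&(z>.068)&(z<.075)),('brass',(H>15)&(H<32)&(S>100)&(z>.07)&(z<.11)),('steel',(S<60)&(V>80)&(z>.08)&(z<.11)&(abs(A[...,0])<.02)&(A[...,1]>.014)),('deck',(abs(z-.045)<.003))):
    m=cv2.morphologyEx((m&near).astype(np.uint8),cv2.MORPH_OPEN,np.ones((3,3)))>0
    k,l,st,c=cv2.connectedComponentsWithStats(m.astype(np.uint8))
    for i in range(1,k):
        if st[i,4]>60:
            B=A[l==i]; print(n,st[i,4],np.percentile(B,[1,99],axis=0).round(4).tolist(),'z',np.percentile(z[l==i],[5,50,95]).round(4))
```

```text
t 9.32 tcp [0.6128 0.0034 0.0333] head -12.73 zaxis [ 0.001 -0.    -1.   ] -> dp [ 0.0011 -0.0009  0.0108] spin -0.03 F [ 0.  -0.4 -5.8] w 0.0309 gf 61.9
t 9.37 tcp [0.613  0.0035 0.0336] head -12.72 zaxis [ 0.001 -0.    -1.   ] -> dp [ 0.0009 -0.001   0.0111] spin -0.02 F [-0.1  0.1 -5.8] w 0.0312 gf 61.9
lip 605 [[-0.0388, 0.0269], [-0.0326, 0.0424]] z [0.0692 0.0705 0.0716]
lip 601 [[0.0329, 0.0267], [0.0391, 0.0426]] z [0.0693 0.0705 0.0716]
brass 9058 [[-0.0146, -0.0288], [0.0007, 0.054]] z [0.0906 0.0916 0.0926]
steel 4893 [[0.0011, 0.0147], [0.0166, 0.0533]] z [0.0907 0.0917 0.0926]
deck 7223 [[-0.0438, 0.0422], [0.0439, 0.064]] z [0.0435 0.0446 0.0457]
deck 2535 [[-0.0443, -0.0207], [-0.0218, 0.0211]] z [0.0436 0.0446 0.0456]
deck 2352 [[0.0236, -0.0182], [0.0485, 0.0212]] z [0.0434 0.0446 0.0456]
deck 70 [[0.0526, -0.0022], [0.0595, 0.0013]] z [0.0421 0.0427 0.0438]
deck 118 [[-0.0272, -0.0657], [-0.0213, -0.057]] z [0.0435 0.0446 0.0454]
deck 100 [[0.0238, -0.0644], [0.0291, -0.0573]] z [0.0439 0.0445 0.0454]
```

Request:
servo_tool([
  {"dp":[0.0005,-0.001,0.003],"spin":0},
  {"dp":[0.0005,-0.001,0.006],"spin":0},
  {"dp":[0.0005,-0.001,0.008],"spin":0},
  {"dp":[0.0005,-0.001,0.0095],"spin":0},
  {"dp":[0.0005,-0.001,0.0105],"spin":0},
  {"dp":[0.0005,-0.001,0.0105],"spin":0},
  {"dp":[0.0005,-0.001,0.0105],"spin":0},
])

```text
clock: 9.95
eef_pos: [0.6117, 0.0045, 0.0223]
orientation: [0.781, 0.624, -0.0, 0.0]
contact_force: [-1.7, 0.7, -1.4]
grip_width: 0.0313
grip_force: 62.5
```

Run:
```python
from h import *
togo(.6122,.0046,.0225,-12.7)
f=grab('wrist'); C=cloud(f)
hsv=cv2.cvtColor(f['pixels'],cv2.COLOR_RGB2HSV);H,S,V=[hsv[...,i].astype(int) for i in range(3)]
m=(H>15)&(H<32)&(S>100)&(C[...,2]>.07)&(C[...,2]<.11); print(np.percentile(C[m][:,2],[5,50,95]))
```

```text
t 9.95 tcp [0.6117 0.0045 0.0223] head -12.71 zaxis [-0. -0. -1.] -> dp [ 0.0002  0.0005 -0.0002] spin -0.01 F [-1.7  0.7 -1.4] w 0.0313 gf 62.5
[0.07951116 0.08057584 0.08155445]
```

Request:
servo_tool([
  {"dp":[0,0,0],"spin":0},
  {"dp":[0,0,0],"spin":0},
  {"dp":[0,0,0],"spin":0},
  {"dp":[0,0,0],"spin":0},
  {"dp":[0,0,0],"spin":0},
  {"dp":[0,0,0],"spin":0},
], grip=0.06)

```text
clock: 10.5
eef_pos: [0.6118, 0.0045, 0.0222]
orientation: [0.781, 0.624, 0.0, 0.0]
contact_force: [-0.4, 0.6, 0.4]
grip_width: 0.06
grip_force: 0.0
```

Request:
servo_tool([
  {"dp":[0,0,-0.01],"spin":0},
  {"dp":[0,0,-0.03],"spin":0},
  {"dp":[0,0,-0.06],"spin":0},
  {"dp":[0,0,-0.09],"spin":0},
  {"dp":[0,0,-0.12],"spin":0},
  {"dp":[0,0,-0.15],"spin":0},
  {"dp":[0,0,-0.17],"spin":0},
  {"dp":[0,0,-0.17],"spin":0},
  {"dp":[0,0,-0.17],"spin":0},
])

```text
clock: 11.25
eef_pos: [0.6121, 0.0045, 0.1938]
orientation: [0.781, 0.624, 0.001, 0.001]
contact_force: [0.1, -0.1, -0.8]
grip_width: 0.0597
grip_force: 0.0
```

```bash
cat > m.py <<'E'
from h import *
t=np.radians(-12.7); Rz=np.array([[np.cos(t),np.sin(t)],[-np.sin(t),np.cos(t)]])
O=np.array([.6122,.0046])
S2=lambda P:(np.asarray(P)[...,:2]-O)@Rz.T
W=lambda l:O+np.asarray(l)@Rz
def rep(f):
    C=cloud(f); A=S2(C); z=C[...,2]
    hsv=cv2.cvtColor(f['pixels'],cv2.COLOR_RGB2HSV);H,S,V=[hsv[...,i].astype(int) for i in range(3)]
    def sh(n,m,zp,mn=25):
        k,l,st,c=cv2.connectedComponentsWithStats(m.astype(np.uint8))
        for i in range(1,k):
            if st[i,4]>mn:
                B=S2(plane(f,np.argwhere(l==i)[:,::-1],zp)); r=cv2.minAreaRect((B*1000).astype(np.float32))
                print(n,st[i,4],'mean',B.mean(0).round(4),'pc',np.percentile(B,[1,99],axis=0).round(4).tolist(),'rect',np.round(r[0],1),np.round(r[1],1),round(r[2],1),'z',np.median(z[l==i]).round(4),'px',c[i].round(0))
    near=(abs(A[...,0])<.06)&(A[...,1]>-.1)&(A[...,1]<.15)
    sh('brass',near&(H>15)&(H<32)&(S>100)&(z>.07)&(z<.09),.081)
    sh('steel',near&(S<60)&(V>70)&(z>.076)&(z<.086),.081)
    sh('lip',near&(H>100)&(H<130)&(S>120)&(z>.068)&(z<.075),.071)
    red=((H<6)|(H>174))&(S>120)
    sh('ptr',red&(A[...,0]>.04)&(A[...,0]<.08)&(A[...,1]>-.08)&(A[...,1]<.12)&(z<.06),.0425,15)
    cl=(A[...,0]>.068)&(A[...,0]<.11)&(A[...,1]>-.1)&(A[...,1]<.12)
    o=cl&(H>=4)&(H<18)&(S>170)&(z>.036)&(z<.05); sh('clip',o,.041)
    if o.sum()>20:
        x,y,w,h=cv2.boundingRect(o.astype(np.uint8)); k=np.zeros_like(o); k[y:y+h,x:x+w]=(V[y:y+h,x:x+w]<75)
        sh('line',k&cl&(z>.036),.041,8)
    sh('handle',red&(z>.10)&(z<.17),.153)
E
python3 - <<'E'
from m import *
for c in('wrist','top'):
    f=grab(c,'v7'+c); np.savez(f'pics/v7{c}.npz',**f); print(c); rep(f)
togo(.6122,.0046,.19,-12.7)
E
```

```text
wrist
brass 2201 mean [-0.0082  0.0031] pc [[-0.0158, -0.0529], [-0.0009, 0.0541]] rect [-8.5  0.5] [108.8  15.1] 90.0 z 0.0806 px [264. 194.]
steel 2260 mean [0.0076 0.0029] pc [[-0.0001, -0.0529], [0.0154, 0.0533]] rect [7.8 0.1] [ 15.7 108. ] 0.0 z 0.0805 px [282. 194.]
lip 123 mean [-0.0356  0.0344] pc [[-0.0384, 0.0272], [-0.0329, 0.0418]] rect [-35.6  34.5] [14.8  5.2] 88.4 z 0.0705 px [232. 157.]
lip 132 mean [0.036  0.0345] pc [[0.0328, 0.0272], [0.039, 0.0419]] rect [35.8 34.5] [ 6.1 14.8] 1.6 z 0.0706 px [315. 157.]
lip 113 mean [-0.0357 -0.0344] pc [[-0.0386, -0.0432], [-0.0329, -0.0267]] rect [-35.9 -34.9] [16.6  5.5] 88.3 z 0.0706 px [234. 232.]
lip 117 mean [ 0.0358 -0.0345] pc [[0.0328, -0.0422], [0.0387, -0.0267]] rect [ 35.8 -34.4] [ 5.6 15.7] 1.7 z 0.0706 px [312. 232.]
ptr 90 mean [ 0.056  -0.0004] pc [[0.0457, -0.002], [0.0672, 0.0011]] rect [56.4 -0. ] [21.6  4. ] 0.1 z 0.0422 px [331. 189.]
clip 417 mean [0.0857 0.0576] pc [[0.0706, 0.0501], [0.1008, 0.0646]] rect [85.7 57.5] [13.5 30.8] 85.2 z 0.0417 px [364. 129.]
line 67 mean [0.0861 0.0576] pc [[0.074, 0.055
[... 193 characters left out ...]
0816 px [266. 186.]
brass 34 mean [-0.0026 -0.0225] pc [[-0.0068, -0.0511], [0.0001, 0.0012]] rect [ -1.7 -25.2] [ 6.8 53.4] 4.3 z 0.082 px [288. 189.]
steel 32 mean [0.0088 0.0472] pc [[0.0008, 0.0382], [0.0162, 0.0565]] rect [ 8.6 47.4] [18.6 15.6] 89.9 z 0.0821 px [266. 181.]
steel 80 mean [ 0.0088 -0.0249] pc [[0.0016, -0.051], [0.0162, -0.0006]] rect [  8.5 -25.8] [51.1 15.5] 89.9 z 0.0819 px [290. 186.]
handle 61 mean [ 0.0288 -0.1769] pc [[0.0144, -0.1869], [0.0423, -0.1671]] rect [  28.1 -176.9] [17.6 29.8] 79.1 z 0.1489 px [345. 182.]
t 11.35 tcp [0.6113 0.0045 0.1915] head -12.72 zaxis [-0.001 -0.    -1.   ] -> dp [0.0003 0.0008 0.0015] spin -0.02 F [-0.4 -0.4 -0.4] w 0.0599 gf 0.0
```

View pics/v7wrist.png

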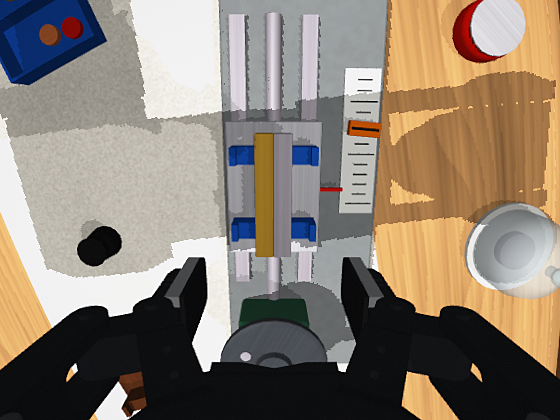

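The wrist view shows both bars side by side on the blue supports, centred at (273,194). The pointer is at (331,189) and the clip line runs from (350,127) to (380,131). The bars are centred within 0.5 mm. Next is the wheel.

Request:
servo_tool([
  {"dp":[-0.03,0.004,-0.01],"spin":0},
  {"dp":[-0.065,0.008,-0.01],"spin":0},
  {"dp":[-0.1,0.012,-0.01],"spin":0},
  {"dp":[-0.13,0.016,-0.01],"spin":0},
  {"dp":[-0.15,0.018,-0.01],"spin":0},
  {"dp":[-0.16,0.02,-0.01],"spin":0},
  {"dp":[-0.16,0.02,-0.01],"spin":0},
  {"dp":[-0.16,0.02,-0.01],"spin":0},
])

```text
clock: 12.02
eef_pos: [0.5958, -0.1557, 0.2013]
orientation: [0.781, 0.624, -0.0, -0.001]
contact_force: [-0.4, -0.2, -0.3]
grip_width: 0.0602
grip_force: 0.0
```

```bash
cat > wh.py <<'E'
from m import *
def wheel(f):
    C=cloud(f); z=C[...,2]; A=S2(C)
    hsv=cv2.cvtColor(f['pixels'],cv2.COLOR_RGB2HSV);H,S,V=[hsv[...,i].astype(int) for i in range(3)]
    m=(abs(z-.1)<.006)&(A[...,1]<-.08)&(A[...,1]>-.26)&(abs(A[...,0])<.1)
    cn,_=cv2.findContours(m.astype(np.uint8),cv2.RETR_EXTERNAL,cv2.CHAIN_APPROX_NONE)
    c=max(cn,key=cv2.contourArea)[:,0]
    B=(S2(plane(f,c,.1))*1000).astype(np.float32); (x,y),r=cv2.minEnclosingCircle(B)
    e=cv2.fitEllipse(B); print('wheel px',m.sum(),'circ',np.round([x,y,r],1),'ell',np.round(e[0]+e[1],1))
    red=((H<8)|(H>172))&(S>110)
    h=red&(z>.149)&(z<.158); 
    if h.sum()>10:
        k=A[h]; r2=cv2.minEnclosingCircle((S2(plane(f,np.argwhere(h)[:,::-1],.153))*1000).astype(np.float32)); print('handle top',h.sum(),'mean',k.mean(0).round(4),'circ',np.round(r2[0]+(r2[1],),1),'z',np.median(z[h]).round(4))
    hs=red&(z>.105)&(z<.149)&(A[...,1]<-.08)
    if hs.sum(): print('handle side',hs.sum(),A[hs].mean(0).round(4),np.percentile(A[hs],[1,99],axis=0).round(4).tolist())
E
python3 - <<'E'
from wh import *
for n in('wrist','side'): 
    f=grab(n); np.savez(f'pics/wh_{n}.npz',**f); print(n); wheel(f)
s=status.sense(); print('tcp local',S2(s['eef_pos']).round(4)); togo(.6122,.0046,.2,-12.7)
E
```

```text
wrist
wheel px 10921 circ [   0.3 -161.1   51.5] ell [  -1.1 -160.1   96.3  103.6]
handle top 508 mean [ 0.0351 -0.1795] circ [  35.1 -178.9    9.6] z 0.1521
handle side 427 [ 0.034  -0.1736] [[0.026, -0.1846], [0.0438, -0.1709]]
side
wheel px 1214 circ [  -4.  -167.3   52.9] ell [  -5.9 -167.4   95.4  103.1]
handle top 38 mean [ 0.0317 -0.1838] circ [  30.9 -186.4    9.3] z 0.1514
handle side 123 [ 0.0301 -0.1887] [[0.0223, -0.193], [0.0401, -0.1828]]
tcp local [ 0.0193 -0.1591]
t 12.12 tcp [ 0.596  -0.1548  0.2018] head -12.67 zaxis [-0.001  0.    -1.   ] -> dp [ 0.1591 -0.0192  0.0018] spin 0.03 F [ 0.3 -0.7 -0.3] w 0.0596 gf 0.0
```

Request:
servo_tool([
  {"dp":[-0.02,0.0158,0.0],"spin":0},
  {"dp":[-0.02,0.0158,0.005],"spin":0},
  {"dp":[-0.02,0.0158,0.03],"spin":0},
  {"dp":[-0.02,0.0158,0.055],"spin":0},
  {"dp":[-0.02,0.0158,0.08],"spin":0},
  {"dp":[-0.02,0.0158,0.1],"spin":0},
  {"dp":[-0.02,0.0158,0.112],"spin":0},
  {"dp":[-0.02,0.0158,0.118],"spin":0},
  {"dp":[-0.02,0.0158,0.118],"spin":0},
  {"dp":[-0.02,0.0158,0.118],"spin":0},
])

```text
clock: 12.95
eef_pos: [0.6074, -0.1788, 0.0851]
orientation: [0.781, 0.625, 0.0, 0.0]
contact_force: [-0.0, 0.0, 0.9]
grip_width: 0.0603
grip_force: 0.0
```

Request:
servo_tool([
  {"dp":[0,0,0],"spin":0},
  {"dp":[0,0,0],"spin":0},
  {"dp":[0,0,0],"spin":0},
  {"dp":[0,0,0],"spin":0},
  {"dp":[0,0,0],"spin":0},
  {"dp":[0,0,0],"spin":0},
  {"dp":[0,0,0],"spin":0},
], grip=0.01)

```text
clock: 13.53
eef_pos: [0.607, -0.179, 0.085]
orientation: [0.781, 0.624, 0.0, 0.0]
contact_force: [-3.9, 1.6, 6.9]
grip_width: 0.0177
grip_force: 58.4
```

Run:
```python
from wh import *
s=status.sense(); l=S2(s['eef_pos']); print('tcp local',l.round(4)); togo(.6122,.0046,.083,-12.7)
for st in range(8):
    p0=118+150*st
    print(p0,[[round(.04*(np.cos(np.radians(p0+15*k))-np.cos(np.radians(p0))),4),round(.04*(np.sin(np.radians(p0+15*k))-np.sin(np.radians(p0))),4)] for k in range(1,11)])
```

```text
tcp local [ 0.0353 -0.1802]
t 13.53 tcp [ 0.607 -0.179  0.085] head -12.72 zaxis [ 0. -0. -1.] -> dp [ 0.1802 -0.0353  0.002 ] spin -0.02 F [-3.9  1.6  6.9] w 0.0177 gf 58.4
118 [[np.float64(-0.0085), np.float64(-0.0061)], [np.float64(-0.0151), np.float64(-0.0141)], [np.float64(-0.0195), np.float64(-0.0236)], [np.float64(-0.0212), np.float64(-0.0339)], [np.float64(-0.0202), np.float64(-0.0443)], [np.float64(-0.0165), np.float64(-0.0541)], [np.float64(-0.0105), np.float64(-0.0626)], [np.float64(-0.0024), np.float64(-0.0692)], [np.float64(0.0071), np.float64(-0.0736)], [np.float64(0.0174), np.float64(-0.0753)]]
268 [[np.float64(0.0104), np.float64(0.001)], [np.float64(0.0202), np.float64(0.0047)], [np.float64(0.0287), np.float64(0.0107)], [np.float64(0.0353), np.float64(0.0188)], [np.float64(0.0396), np.float64(0.0283)], [np.float64(0.0414), np.float64(0.0386)], [np.float64(0.0404), np.float64(0.049)], [np.float64(0.0367), np.float64(0.0588)], [np.float64(0.0307), np.float64(0.0673)], [np.float64(0.0226), np.float64(0.0739)]]
418 [[np.float64(-0.0095), np.float64(0.0043)], [np.float64(
[... 1853 characters left out ...]
], [np.float64(0.0202), np.float64(0.0443)], [np.float64(0.0165), np.float64(0.0541)], [np.float64(0.0105), np.float64(0.0626)], [np.float64(0.0024), np.float64(0.0692)], [np.float64(-0.0071), np.float64(0.0736)], [np.float64(-0.0174), np.float64(0.0753)]]
1168 [[np.float64(-0.0104), np.float64(-0.001)], [np.float64(-0.0202), np.float64(-0.0047)], [np.float64(-0.0287), np.float64(-0.0107)], [np.float64(-0.0353), np.float64(-0.0188)], [np.float64(-0.0396), np.float64(-0.0283)], [np.float64(-0.0414), np.float64(-0.0386)], [np.float64(-0.0404), np.float64(-0.049)], [np.float64(-0.0367), np.float64(-0.0588)], [np.float64(-0.0307), np.float64(-0.0673)], [np.float64(-0.0226), np.float64(-0.0739)]]
```

Handle grasped. First arc of 75° to check the forces.

Request:
servo_tool([
  {"dp":[-0.0085,-0.0061,0],"spin":0},
  {"dp":[-0.0151,-0.0141,0],"spin":0},
  {"dp":[-0.0195,-0.0236,0],"spin":0},
  {"dp":[-0.0212,-0.0339,0],"spin":0},
  {"dp":[-0.0202,-0.0443,0],"spin":0},
])

```text
clock: 13.95
eef_pos: [0.5598, -0.1893, 0.0851]
orientation: [0.781, 0.624, 0.001, 0.001]
contact_force: [6.3, 3.2, 2.4]
grip_width: 0.0173
grip_force: 58.6
```

Run:
```python
from wh import *
s=status.sense(); l=S2(s['eef_pos']); a=l-[0,-.1605]; print('local',l.round(4),'phi',np.degrees(np.arctan2(a[0],a[1]))%360,'r',np.hypot(*a)); togo(.6122,.0046,.085,-12.7)
f=grab('wrist'); rep(f)
```

```text
local [-0.0085 -0.2007] phi 191.9206055990169 r 0.04108494046469989
t 13.95 tcp [ 0.5598 -0.1893  0.0851] head -12.74 zaxis [ 0.003 -0.001 -1.   ] -> dp [2.007e-01 8.400e-03 1.000e-04] spin -0.04 F [6.3 3.2 2.4] w 0.0173 gf 58.6
handle 3611 mean [-0.0084 -0.1908] pc [[-0.0165, -0.2069], [-0.0003, -0.1742]] rect [  -8.5 -190.6] [34.2 17.3] 89.9 z 0.1488 px [274. 290.]
```

Request:
servo_tool([
  {"dp":[0.0037,-0.0098,0],"spin":0},
  {"dp":[0.0097,-0.0183,0],"spin":0},
  {"dp":[0.0178,-0.0249,0],"spin":0},
  {"dp":[0.0273,-0.0293,0],"spin":0},
  {"dp":[0.0376,-0.031,0],"spin":0},
  {"dp":[0.048,-0.03,0],"spin":0},
  {"dp":[0.0578,-0.0263,0],"spin":0},
  {"dp":[0.0663,-0.0203,0],"spin":0},
  {"dp":[0.0729,-0.0122,0],"spin":0},
  {"dp":[0.0772,-0.0027,0],"spin":0},
])

```text
clock: 14.83
eef_pos: [0.5741, -0.1127, 0.085]
orientation: [0.781, 0.625, -0.0, 0.0]
contact_force: [-3.6, -5.5, 8.0]
grip_width: 0.0175
grip_force: 59.8
```

Request:
servo_tool([
  {"dp":[0.0017,0.0103,0],"spin":0},
  {"dp":[0.0007,0.0207,0],"spin":0},
  {"dp":[-0.0029,0.0305,0],"spin":0},
  {"dp":[-0.009,0.039,0],"spin":0},
  {"dp":[-0.0171,0.0456,0],"spin":0},
  {"dp":[-0.0266,0.0499,0],"spin":0},
  {"dp":[-0.0369,0.0517,0],"spin":0},
  {"dp":[-0.0473,0.0507,0],"spin":0},
  {"dp":[-0.057,0.047,0],"spin":0},
  {"dp":[-0.0655,0.041,0],"spin":0},
])

```text
clock: 15.67
eef_pos: [0.5997, -0.1858, 0.085]
orientation: [0.781, 0.625, 0.001, -0.0]
contact_force: [-2.4, 10.7, 9.8]
grip_width: 0.0179
grip_force: 60.0
```

Run:
```python
from wh import *
s=status.sense(); l=S2(s['eef_pos']); a=l-[0,-.1605]; print('phi',np.degrees(np.arctan2(a[0],a[1]))%360,'r',np.hypot(*a)); togo(.6122,.0046,.085,-12.7)
rep(grab('top')); rep(grab('wrist'))
```

```text
phi 133.2732220958132 r 0.040782905356714645
t 15.67 tcp [ 0.5997 -0.1858  0.085 ] head -12.7 zaxis [ 0.001  0.001 -1.   ] -> dp [ 1.885e-01 -2.970e-02  1.000e-04] spin -0.0 F [-2.4 10.7  9.8] w 0.0179 gf 60.0
brass 228 mean [-0.0088  0.0225] pc [[-0.0181, -0.0309], [0.0002, 0.0763]] rect [-9.1 22.7] [109.4  18.5] 89.9 z 0.0812 px [273. 188.]
steel 182 mean [0.0084 0.0231] pc [[0.0007, -0.03], [0.0163, 0.0764]] rect [ 8.5 22.6] [110.1  15.6] 89.9 z 0.0817 px [274. 183.]
clip 41 mean [0.0875 0.0599] pc [[0.0725, 0.0531], [0.1023, 0.0664]] rect [87.3 59.6] [13.5 30.4] 88.8 z 0.0428 px [267. 160.]
handle 3621 mean [ 0.0286 -0.1796] pc [[0.0205, -0.1957], [0.0368, -0.1631]] rect [  28.7 -179.4] [17.3 34.2] 0.0 z 0.1488 px [273. 290.]
```

Request:
servo_tool([
  {"dp":[-0.0066,-0.0081,0],"spin":0},
  {"dp":[-0.011,-0.0176,0],"spin":0},
  {"dp":[-0.0127,-0.0279,0],"spin":0},
  {"dp":[-0.0117,-0.0383,0],"spin":0},
  {"dp":[-0.008,-0.048,0],"spin":0},
  {"dp":[-0.002,-0.0565,0],"spin":0},
  {"dp":[0.0061,-0.0632,0],"spin":0},
  {"dp":[0.0156,-0.0675,0],"spin":0},
  {"dp":[0.0259,-0.0692,0],"spin":0},
  {"dp":[0.0363,-0.0682,0],"spin":0},
])

```text
clock: 16.6
eef_pos: [0.5404, -0.1356, 0.085]
orientation: [0.781, 0.624, -0.0, 0.001]
contact_force: [-1.0, -4.8, 8.7]
grip_width: 0.0178
grip_force: 59.9
```

Request:
servo_tool([
  {"dp":[0.0098,0.0037,0],"spin":0},
  {"dp":[0.0183,0.0097,0],"spin":0},
  {"dp":[0.0249,0.0178,0],"spin":0},
  {"dp":[0.0293,0.0273,0],"spin":0},
  {"dp":[0.031,0.0376,0],"spin":0},
  {"dp":[0.03,0.048,0],"spin":0},
  {"dp":[0.0263,0.0578,0],"spin":0},
  {"dp":[0.0203,0.0663,0],"spin":0},
  {"dp":[0.0122,0.0729,0],"spin":0},
  {"dp":[0.0027,0.0772,0],"spin":0},
])

```text
clock: 17.43
eef_pos: [0.6168, -0.15, 0.0849]
orientation: [0.781, 0.625, -0.0, -0.0]
contact_force: [-14.6, 3.4, 12.2]
grip_width: 0.0175
grip_force: 60.7
```

Request:
servo_tool([
  {"dp":[-0.0103,0.0017,0],"spin":0},
  {"dp":[-0.0207,0.0007,0],"spin":0},
  {"dp":[-0.0305,-0.0029,0],"spin":0},
  {"dp":[-0.039,-0.009,0],"spin":0},
  {"dp":[-0.0456,-0.0171,0],"spin":0},
  {"dp":[-0.0499,-0.0266,0],"spin":0},
  {"dp":[-0.0517,-0.0369,0],"spin":0},
  {"dp":[-0.0507,-0.0473,0],"spin":0},
  {"dp":[-0.047,-0.057,0],"spin":0},
  {"dp":[-0.041,-0.0655,0],"spin":0},
])

```text
clock: 18.27
eef_pos: [0.544, -0.1761, 0.0851]
orientation: [0.781, 0.624, 0.0, 0.001]
contact_force: [5.1, -2.6, 5.9]
grip_width: 0.0176
grip_force: 59.6
```

Request:
servo_tool([
  {"dp":[0.0081,-0.0066,0],"spin":0},
  {"dp":[0.0176,-0.011,0],"spin":0},
  {"dp":[0.0279,-0.0127,0],"spin":0},
  {"dp":[0.0383,-0.0117,0],"spin":0},
  {"dp":[0.048,-0.008,0],"spin":0},
  {"dp":[0.0565,-0.002,0],"spin":0},
  {"dp":[0.0632,0.0061,0],"spin":0},
  {"dp":[0.0675,0.0156,0],"spin":0},
  {"dp":[0.0692,0.0259,0],"spin":0},
  {"dp":[0.0682,0.0363,0],"spin":0},
])

```text
clock: 19.1
eef_pos: [0.5946, -0.1169, 0.085]
orientation: [0.781, 0.625, -0.0, 0.0]
contact_force: [-8.3, -5.9, 10.5]
grip_width: 0.0176
grip_force: 60.2
```

Run:
```python
from wh import *
s=status.sense(); l=S2(s['eef_pos']); a=l-[0,-.1605]; print('phi',np.degrees(np.arctan2(a[0],a[1]))%360,'r',np.hypot(*a)); togo(.6122,.0046,.085,-12.7)
print('wrist');rep(grab('wrist')); print('top');rep(grab('top')); print('side'); rep(grab('side'))
```

```text
phi 14.095880929608544 r 0.03931533036999275
t 19.1 tcp [ 0.5946 -0.1169  0.085 ] head -12.69 zaxis [-0.    -0.001 -1.   ] -> dp [ 0.1224 -0.0096 -0.0002] spin 0.01 F [-8.3 -5.9 10.5] w 0.0176 gf 60.2
wrist
brass 289 mean [-0.0079 -0.0021] pc [[-0.0153, -0.0043], [-0.0001, -0.0002]] rect [-7.9 -2.3] [ 4.  15.6] 89.5 z 0.0773 px [237.   4.]
steel 108 mean [ 0.0074 -0.0009] pc [[-0.0, -0.0026], [0.0155, -0.0004]] rect [ 7.7 -1.5] [15.6  2.2] 0.0 z 0.0803 px [269.   1.]
handle 3648 mean [ 0.0097 -0.1127] pc [[0.0015, -0.1288], [0.0179, -0.0961]] rect [   9.7 -112.5] [17.3 34.3] 0.0 z 0.1488 px [273. 292.]
top
brass 229 mean [-0.0089  0.0563] pc [[-0.0182, 0.0026], [0.0002, 0.1101]] rect [-9.  56.4] [109.3  18.5] 89.9 z 0.0812 px [261. 186.]
steel 179 mean [0.0088 0.0557] pc [[0.0008, 0.0021], [0.0164, 0.1102]] rect [ 8.6 56. ] [109.9  15.6] 89.9 z 0.0815 px [263. 180.]
clip 42 mean [0.0875 0.0599] pc [[0.0725, 0.0531], [0.1023, 0.0664]] rect [87.3 59.6] [13.5 30.4] 88.8 z 0.0429 px [267. 160.]
side
brass 116 mean [-0.0125  0.0654] pc [[-0.0198, 0.0261], [-0.0046, 0.1031]] rect [-12.3  64.4] [15.6 77.7] 0.3 z 0.0794 px [311. 200.]
steel 44 mean [0.0014 0.0818] pc [[-0.0035, 0.0528], [0.0084, 0.1026]] rect [ 1.9 76.7] [51.3 13.3] 87.7 z 0.0798 px [316. 195.]
handle 148 mean [ 0.0039 -0.1485] pc [[-0.0082, -0.1772], [0.0156, -0.122]] rect [   3.7 -148.5] [58.9 17.9] 80.2 z 0.134 px [331. 241.]
```

Request:
servo_tool([
  {"dp":[-0.0037,0.0098,0],"spin":0},
  {"dp":[-0.0097,0.0183,0],"spin":0},
  {"dp":[-0.0178,0.0249,0],"spin":0},
  {"dp":[-0.0273,0.0293,0],"spin":0},
  {"dp":[-0.0376,0.031,0],"spin":0},
  {"dp":[-0.0411,0.0309,0],"spin":0},
  {"dp":[-0.0411,0.0309,0],"spin":0},
  {"dp":[-0.0411,0.0309,0],"spin":0},
])

```text
clock: 19.92
eef_pos: [0.615, -0.1644, 0.085]
orientation: [0.781, 0.624, -0.0, 0.0]
contact_force: [-7.3, -0.9, 10.0]
grip_width: 0.0171
grip_force: 60.4
```

Request:
servo_tool([
  {"dp":[0,0,0],"spin":0},
  {"dp":[0,0,0],"spin":0},
  {"dp":[0,0,0],"spin":0},
  {"dp":[0,0,0],"spin":0},
  {"dp":[0,0,0],"spin":0},
], grip=0.06)

```text
clock: 20.33
eef_pos: [0.6153, -0.1637, 0.084]
orientation: [0.781, 0.624, -0.0, -0.0]
contact_force: [-0.3, 0.1, -0.3]
grip_width: 0.0595
grip_force: 0.0
```

Request:
servo_tool([
  {"dp":[0,0,-0.015],"spin":0},
  {"dp":[0,0,-0.04],"spin":0},
  {"dp":[0,0,-0.07],"spin":0},
  {"dp":[0.02,0,-0.09],"spin":0},
  {"dp":[0.055,0,-0.09],"spin":0},
  {"dp":[0.09,0,-0.09],"spin":0},
  {"dp":[0.125,0.004,-0.08],"spin":0},
  {"dp":[0.16,0.008,-0.07],"spin":0},
  {"dp":[0.19,0.01,-0.06],"spin":0},
  {"dp":[0.2,0.01,-0.05],"spin":0},
])

```text
clock: 21.17
eef_pos: [0.6696, 0.0331, 0.1334]
orientation: [0.78, 0.626, 0.0, -0.0]
contact_force: [-0.0, 1.5, 0.2]
grip_width: 0.0601
grip_force: 0.0
```

Run:
```python
from wh import *
f=grab('wrist','v8'); np.savez('pics/v8.npz',**f); rep(f); togo(.6122,.0046,.13,-12.7)
wheel(f)
```

```text
brass 3373 mean [-0.0079  0.0647] pc [[-0.0155, 0.012], [-0.0002, 0.1121]] rect [-7.8 59.3] [ 15.7 107.1] 0.0 z 0.0806 px [188. 182.]
steel 3734 mean [0.0082 0.0622] pc [[0.0002, 0.0052], [0.0161, 0.1126]] rect [ 7.5 58.9] [ 17.9 109. ] 0.4 z 0.0805 px [212. 186.]
lip 229 mean [-0.0351  0.0931] pc [[-0.0385, 0.0857], [-0.0315, 0.1007]] rect [-35.   93.2] [14.9  7.3] 89.7 z 0.0704 px [150. 140.]
lip 214 mean [0.0358 0.0934] pc [[0.033, 0.0856], [0.0386, 0.101]] rect [35.8 93.3] [15.5  5.5] 89.5 z 0.0706 px [253. 139.]
lip 183 mean [-0.0351  0.0237] pc [[-0.0383, 0.0156], [-0.0319, 0.032]] rect [-35.1  23.8] [16.5  6.5] 89.5 z 0.0705 px [158. 236.]
lip 171 mean [0.036  0.0241] pc [[0.0334, 0.0161], [0.0387, 0.0324]] rect [36.  24.2] [16.4  5.2] 89.5 z 0.0705 px [255. 236.]
ptr 139 mean [0.056  0.0587] pc [[0.0455, 0.0571], [0.0667, 0.0604]] rect [56.1 58.7] [21.3  3.2] 0.2 z 0.0423 px [281. 182.]
clip 608 mean [0.0858 0.0583] pc [[0.0714, 0.0506], [0.1008, 0.0657]] rect [86.  58.2] [14.5 30.2] 85.7 z 0.0416 px [319. 182.]
line 76 mean [0.0862 0.0573] pc [[0.0739, 0.0554], [0.0987, 0.0588]] rect [86.3 57.3] [ 2. 25.] 85.0 z 0.0424 px [319. 184.]
t 21.22 tcp [0.6688 0.0331 0.131 ] head -12.53 zaxis [-0.003  0.001 -1.   ] -> dp [-0.0401 -0.049   0.0011] spin 0.17 F [ 0.   2.4 -2.7] w 0.0602 gf 0.0Traceback (most recent call last):
  File "<stdin>", line 3, in <module>
  File "wh.py", line 7, in wheel
    c=max(cn,key=cv2.contourArea)[:,0]
      ~~~^^^^^^^^^^^^^^^^^^^^^^^^
ValueError: max() iterable argument is empty
```

View pics/v8.png

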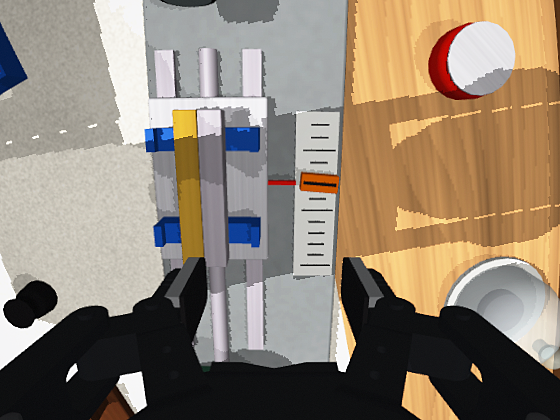

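The tenth picture shows the pointer at (281,182) and the clip's line from (303,182) to (337,185), nearly level, with the clip slightly tilted. I'll take a closer, settled frame for a sub-pixel measurement.

Request:
servo_tool([
  {"dp":[0,0.005,0.01],"spin":0},
  {"dp":[0,0.01,0.02],"spin":0},
  {"dp":[0,0.01,0.03],"spin":0},
  {"dp":[0,0.01,0.03],"spin":0},
  {"dp":[0,0.01,0.03],"spin":0},
  {"dp":[0,0.01,0.03],"spin":0},
])

```text
clock: 21.72
eef_pos: [0.6788, 0.0262, 0.1045]
orientation: [0.781, 0.624, 0.0, 0.0]
contact_force: [-0.1, -0.5, 0.5]
grip_width: 0.0597
grip_force: 0.0
```

```bash
cat > fine.py <<'E'
from m import *
def fine(f):
    C=cloud(f); A=S2(C); z=C[...,2]; px=f['pixels'].astype(float)
    hsv=cv2.cvtColor(f['pixels'],cv2.COLOR_RGB2HSV);H,S,V=[hsv[...,i].astype(int) for i in range(3)]
    def fit(w,cols,rows,zp):
        P=[]
        for u in cols:
            ww=w[rows[0]:rows[1],u]
            if ww.sum()>0: P.append((u,(ww*np.arange(*rows)).sum()/ww.sum()))
        L=S2(plane(f,P,zp)); return L,np.polyfit(L[:,0],L[:,1],1)
    red=((H<8)|(H>172))&(S>110)&(A[...,0]>.04)&(A[...,0]<.072)&(A[...,1]>.03)&(A[...,1]<.08)&(z<.06)
    x,y,w,h=cv2.boundingRect(red.astype(np.uint8)); zp=np.median(z[red])+.0003
    W1=np.clip(px[...,0]-np.maximum(px[...,1],px[...,2])-25,0,None)
    L,p=fit(W1,range(x+2,x+w-2),(y-2,y+h+2),zp)
    print('ptr z',zp.round(4),'x',L[:,0].min().round(4),L[:,0].max().round(4),'slope',p[0].round(3),'y tip',np.polyval(p,.066).round(5),'mean',L[:,1].mean().round(5),'sd',(L[:,1]-np.polyval(p,L[:,0])).std().round(5))
    o=(A[...,0]>.066)&(A[...,0]<.106)&(A[...,1]>.03)&(A[...,1]<.08)&(H>=3)&(H<20)&(S>150)&(z>.038)&(z<.048)
    x,y,w,h=cv2.boundingRect(o.astype(np.uint8)); zc=np.median(z[o])+.0003
    dark=((V<110)&(z>.038)&(z<.048)); dark[:y+2]=0;dark[y+h-2:]=0;dark[:,:x+1]=0;dark[:,x+w-1:]=0
    n,l,st,c=cv2.connectedComponentsWithStats(dark.astype(np.uint8)); i=1+np.argmax(st[1:,2]); X,Y,Wd,Hd=st[i,:4]
    bg=np.percentile(V[o],60); G=np.clip(bg-V-.25*bg,0,None)*(cv2.dilate((l==i).astype(np.uint8),np.ones((3,1)))>0)
    L,p=fit(G,range(X+2,X+Wd-2),(Y-1,Y+Hd+1),zc)
    xe=S2(plane(f,[[X,Y]],zc))[0,0]
    print('line z',zc.round(4),'npx',Wd,Hd,'near end x',xe.round(4),'slope',p[0].round(3),'y near',np.polyval(p,xe).round(5),'y far',np.polyval(p,L[:,0].max()).round(5),'sd',(L[:,1]-np.polyval(p,L[:,0])).std().round(5))
E
python3 - <<'E'
from fine import *
for i in range(2): f=grab('wrist'); fine(f)
rep(f)
fine(dict(np.load('pics/v8.npz')))
E
```

```text
ptr z 0.0427 x 0.0468 0.0671 slope -0.006 y tip 0.05849 mean 0.05854 sd 2e-05
line z 0.0419 npx 37 6 near end x 0.0734 slope -0.08 y near 0.05846 y far 0.05654 sd 8e-05
ptr z 0.0425 x 0.0468 0.0672 slope -0.005 y tip 0.05838 mean 0.05843 sd 3e-05
line z 0.0419 npx 37 6 near end x 0.0735 slope -0.079 y near 0.05844 y far 0.05653 sd 7e-05
brass 4447 mean [-0.0078  0.0637] pc [[-0.0154, 0.0073], [-0.0001, 0.1123]] rect [-7.7 58.7] [ 15.7 108.6] 0.2 z 0.0806 px [158. 185.]
steel 4330 mean [0.0081 0.068 ] pc [[0.0003, 0.0178], [0.0162, 0.1126]] rect [ 8.5 62.8] [ 16.8 101. ] 0.2 z 0.0806 px [185. 178.]
lip 278 mean [0.0361 0.0932] pc [[0.0329, 0.0856], [0.0392, 0.1008]] rect [36.  93.2] [ 6.2 15.4] 1.6 z 0.0706 px [233. 135.]
lip 283 mean [-0.0351  0.0931] pc [[-0.0385, 0.0856], [-0.0316, 0.1005]] rect [-35.1  93.1] [ 7.1 15.1] 0.3 z 0.0705 px [116. 136.]
lip 232 mean [-0.0351  0.0239] pc [[-0.0384, 0.016], [-0.0315, 0.0315]] rect [-34.8  24.1] [16.2  7.2] 89.7 z 0.0705 px [128. 244.]
lip 231 mean [0.0361 0.0239] pc [[0.0331, 0.0157], [0.0392, 0.0321]] rect [36.2 24. ] [ 6.2 16.7] 1.1 z 0.0705 px [236. 244.]
ptr 163 mean [0.0562 0.0587] pc [[0.0454, 0.0566], [0.0665, 0.0602]] rect [55.9 58.4] [ 3.6 21.1] 90.0 z 0.0424 px [267. 183.]
clip 750 mean [0.0859 0.0583] pc [[0.0715, 0.0505], [0.1006, 0.0656]] rect [86.1 58.2] [14.6 29.9] 85.6 z 0.0416 px [309. 183.]
line 99 mean [0.0866 0.0572] pc [[0.0736, 0.0556], [0.0991, 0.0585]] rect [86.4 57.2] [ 2.  25.7] 85.2 z 0.0423 px [310. 185.]
ptr z 0.0426 x 0.0471 0.0667 slope -0.005 y tip 0.05838 mean 0.05843 sd 2e-05
line z 0.0419 npx 33 6 near end x 0.0731 slope -0.079 y near 0.0585 y far 0.05662 sd 5e-05
```

Request:
servo_tool([
  {"dp":[0,0,-0.03],"spin":0},
  {"dp":[0,0,-0.06],"spin":0},
  {"dp":[0,0,-0.09],"spin":0},
  {"dp":[0,0,-0.1],"spin":0},
  {"dp":[0,0,-0.1],"spin":0},
  {"dp":[0,0,-0.1],"spin":0},
])

```text
clock: 22.32
eef_pos: [0.6789, 0.0268, 0.2046]
orientation: [0.781, 0.624, 0.0, 0.0]
contact_force: [0.4, 0.6, -0.7]
grip_width: 0.0599
grip_force: 0.0
```

```bash
python3 -c "
from fine import *
fine(grab('wrist'))
from workcell import close_job
print(close_job())"
```

```text
ptr z 0.0427 x 0.0472 0.0669 slope 0.002 y tip 0.05846 mean 0.05844 sd 5e-05
line z 0.0418 npx 26 5 near end x 0.0738 slope -0.077 y near 0.05842 y far 0.05666 sd 0.0001
the job is handed in; nothing more can be done
None
```

The job is handed in at about 22 s: both bars lie side by side, centred on the blue supports, and the pointer measures within about 0.1 mm of the near end of the clip's line (the clip sits about 4.5° askew).

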